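# Load a bar bundle into the sawing jig and hold it clamped

## Task

Take from the wooden rack the brass bar that is as thick and as long as the two already in the aluminium sawing jig, lay it without dropping it in the groove on top of those two, ends about flush, and let go of it; leave the other bars in the rack alone. Then pull the jig's spring-loaded hold-down lever over and press it down until it is level, its rubber pad clamping the top bar. Finish while holding the lever there: do not let go of it.

Things in the scene. Friction and masses are not known exactly. Their poses are not given: they have to be found in the camera images.
- bar: plain brass round bar, lying; origin at its centre, x axis along its length. The bar to load: 24 mm diameter, 80 mm long, about 0.3 kg. It lies across one of the three rests of the rack (any of them), along the rack's x; it may be rolled about its length.
- thin_bar: plain brass round bar, lying; origin at its centre, x axis along its length. 18 mm diameter, 80 mm long. Leave it on its rest in the rack.
- short_bar: plain brass round bar, lying; origin at its centre, x axis along its length. 24 mm diameter, 45 mm long. Leave it on its rest in the rack.
- left_bar: plain brass round bar, lying; origin at its centre, x axis along its length. 24 mm diameter, 80 mm long, already lying in the jig's cradle on its +y side.
- right_bar: plain brass round bar, lying; origin at its centre, x axis along its length. 24 mm diameter, 80 mm long, already lying in the jig's cradle on its -y side, beside left_bar.
- rack: wooden board 110 x 200 x 10 mm, fixed; origin under its middle. Three rests 70 mm apart along its y (at -70, 0 and 70 mm); on each a bar lies along x on the board's top (10 mm above the bench) between two strips 3 mm high and 21 mm apart.
- jig: aluminium jig fixed to the bench; origin on the bench under the middle of its cradle, z up. Base 110 mm wide (y), 10 mm thick, x = -60 to 155 mm. Cradle: channel along x, floor 10 mm up, 49 mm wide inside, walls 14 mm above the floor, 8 mm thick, 90 mm long. Two bars lie in it, centres y = +-12, z = 22 mm. Hinge posts of the lever: x = 105 to 135 mm, 36 mm wide over all, 94 mm high.
- saddle (a point): point of the jig where the centre of the third bar comes to lie, along the jig's x, on top of the two: jig x = 0, y = 0, z = 42.5 mm.
- lever: hold-down lever, steel bar 16 wide, 12 thick, 190 mm long, from the hinge along its own -x. Origin on the hinge, jig x = 120, y = 0, z = 78 mm; y axis along the hinge, parallel to the jig's y. At the start a spring holds it 1.5 rad above level; it swings down to the jig's -x. Level: its x axis horizontal, parallel to the jig's. It can go 0.25 rad lower.
- handle (a point): middle of the black cross handle at the lever's end: round, 14 mm diameter, 110 mm long along the lever's y (55 mm to each side), axis 195 mm from the hinge on the lever's centre line. Level: at jig x = -75, z = 78 mm. The return spring (0.4 N m/rad, 0.7 N m at level) throws the lever up when let go; with the pad the handle needs about 6 N down at level.
- pad: square rubber pad 24 x 24 x 8 mm under the lever, 120 mm from the hinge, on a spring plunger (0.5 N/mm, 16 mm travel towards the lever). Origin: middle of its pressing face, 32 mm below the lever's centre line when free. On a well stacked bar it touches about 0.075 rad above level and is pushed in about 9 mm (4.5 N) at level.
There are look-alikes about, which are no part of the job. Leave any turquoise look-alike of the left_bar alone.

How it is judged:
By the outcome, as a careful person would: the job done as asked, in the order asked, and still so for the second after the job is handed in, while the arm keeps its last pose, push and grip.
It also fails if it takes over 62 s, if anything falls off the work surface, if the arm or the gripper's body presses on something with over 40 N, if the wrist force passes 120 N, or if a joint passes its speed limit or range.

## Robot

A 6-joint arm with a two-finger parallel gripper is mounted at the origin on the work surface. World frame = base frame: x ahead of the robot, y to its left, z up, the work surface at z = 0. Lengths are in m, angles in degrees, forces in N, time in s.
With the tool pointing down it reaches from about 0.25 to 0.725 m from the base axis. Payload 9.7 kg.
Tool frame: the origin (TCP) lies between the finger pads; the fingertips stand 25 mm ahead of it and the grasp point (between the pads) lies 6 mm ahead of it; z points along the fingers, y is the line along which they close (so a half turn about z gives the same grasp; the last joint's range is limited). The gripper opens to 85 mm and grips with 20 to 120 N. Pads are 22 mm wide; open, the fingers measure 114 mm over their backs; the gripper's body (76 mm by 85 mm) begins 54 mm behind the grasp point. The pads swing forward as they close: fully open they stand 13 mm farther back than shut.
Start: joints at [-75.287, 4.979, 10.078, 95.1, 0, 90], TCP at [0.14, -0.532, 0.256] pointing down, gripper open.
Joint ranges: [-179.16, 179.16], [-48.56, 103.87], [-65.8, 70.77], [-126.05, 130.52], [-82.76, 87.17], [-180, 180]. Speed limits (degrees/s): [127.2, 127.2, 147.25, 180, 180, 180].

## Interface

Orientations are given as [roll, pitch, yaw] about the fixed x, y, z axes, in that order (R = Rz(yaw) Ry(pitch) Rx(roll)).
In Python, from workcell import bot gives the robot as it stands. The module is installed in compiled form; this text tells all that it offers.
- The arm moves only by the shell command python3 -m pendant 'ROWS' [FORCE]. ROWS is rows parted by semicolons, their numbers by spaces, 1 to 5 of them, each of 5 numbers: dx, dy, dz in m, then a turn about the tool's z in degrees, then the finger opening in m; each row is the pose to reach, as a shift and turn from the pose commanded when the command began, along the tool's axes at that moment; what a row does not reach only later rows make up. A row lasts 1/12 s, in which the tool goes at most 0.0417 m and 7.16 degrees, less where a joint would pass 70% of its speed; a pose out of reach is approached as far as the arm can. The fingers move at their own pace and stop on an object; FORCE is the grip in N (left out, the last holds). Time passes only in rows, so rows that do not move let the fingers close. It prints the time, the measured TCP pose, the force, the opening and the grip force at its end.
- bot.get_obs(): the state, without advancing time (a new reading comes with each control period).
- bot.camera(name): name is "scene" or "top" or "wrist"; returns the picture (420x560x3 uint8, blue, green, red); there is no depth.
- bot.camera_info(name): a dict with "mtx" (3x3 intrinsics, pixels), "extrinsics" (4x4, takes a point from camera to world coordinates). Camera axes: x right, y down, z forward; pixel columns grow to the right and rows downward; lengths in m; the calibration is good to about 2 mm. A picture is of the moment at which its call begins: read the wrist's pose just before it. camera_info takes no time and is no camera call; for the wrist camera it gives the pose at the moment of the call.
- bot.job_done(): hands the job in; it is judged then, once.
The state is a dict: "time": time; "q": joint angles; "qd": joint speeds; "joint_efforts": joint torques, N m; "ee_pos": TCP position; "tcp_rot": TCP orientation; "wrist_force": force on the tool from outside, world axes, zero at the start; "torque": the same for the moment, N m; "opening": finger opening in m; "grasp_force": force on a finger pad.
Only numpy, scipy, OpenCV 4.12 (cv2) and the standard library are available. Lean on these libraries where they do the work, as an engineer would, in place of code of your own. Each camera call takes 0.05 s, during which the arm holds its last target. There are 200 camera calls.

## Working session

There is one attempt and no reset: what is moved stays moved. The work goes in short steps, Python scripts to look and compute and a shell command to move; the robot and the scene stay as the last step left them, time stands still between calls to the robot, and variables do not carry over. Pictures are saved under pics/ and viewed, at most 10 in all, crops included, and the job is handed in when it is done.

```bash
mkdir -p pics; python3 - <<'E'
from workcell import bot
import cv2
for n in ("scene","top"):
    cv2.imwrite(f"pics/{n}0.png",bot.camera(n))
    i=bot.camera_info(n); print(n,i["mtx"].round(1).tolist(),i["extrinsics"].round(3).tolist())
o=bot.get_obs();print(o)
E
```

```text
scene [[468.7, 0.0, 280.6], [0.0, 468.7, 213.7], [0.0, 0.0, 1.0]] [[-0.073, 0.728, -0.682, 1.341], [0.997, 0.048, -0.056, 0.006], [-0.008, -0.684, -0.73, 1.074], [0.0, 0.0, 0.0, 1.0]]
top [[509.8, 0.0, 285.2], [0.0, 509.8, 204.6], [0.0, 0.0, 1.0]] [[-0.002, -0.996, 0.091, 0.369], [-1.0, 0.003, 0.011, -0.045], [-0.012, -0.091, -0.996, 1.236], [0.0, 0.0, 0.0, 1.0]]
{'time': 0.1, 'q': array([-7.52865133e+01,  5.00765154e+00,  1.00383586e+01,  9.50996726e+01,
       -3.50644846e-04,  9.00002912e+01]), 'qd': array([ 0.08014034, -0.14040252,  0.17603742,  0.0085462 , -0.07388938,
       -0.00905914]), 'joint_efforts': array([ 2.36369615e-04, -5.21560907e+01,  4.65653944e+01,  1.60328188e-02,
        1.76595353e-05,  1.33123251e-05]), 'ee_pos': array([ 0.13964465, -0.53179   ,  0.25565111]), 'tcp_rot': array([-1.79931034e+02,  3.50995075e-04,  1.47131959e+01]), 'wrist_force': array([-0.77383208,  0.31350689,  0.39518898]), 'torque': array([-0.00160178, -0.00952287, -0.02187803]), 'grasp_force': 0.0, 'opening': 0.08537494881560688}
```

View pics/scene0.png

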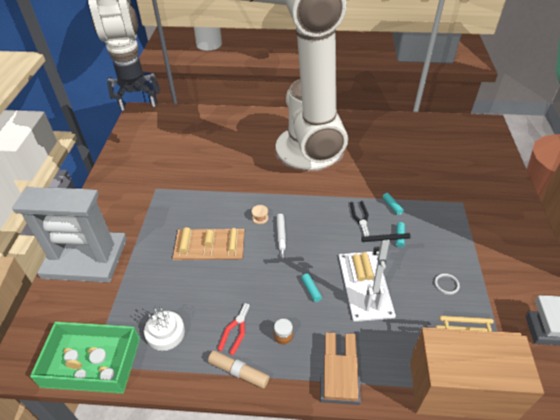

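View pics/top0.png

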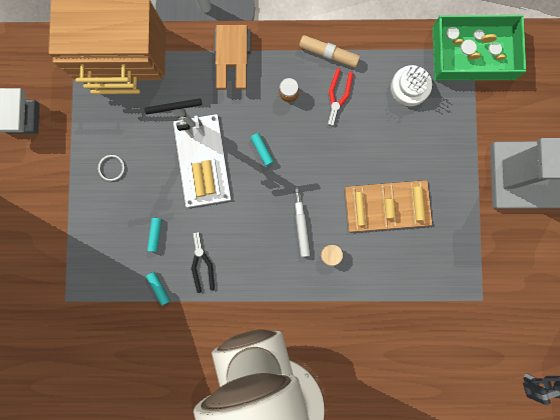

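The scene and top views show three bars on the rack in the top picture at (361,209), (390,209) and (419,204). The jig is at (203,160), with its raised lever handle at (173,106). The turquoise look-alikes at (154,235), (158,288) and (262,149) are not part of the job. I'll enlarge the rack and the jig.

```bash
python3 - <<'E'
import cv2,numpy as np
t=cv2.imread("pics/top0.png")
a=cv2.resize(t[170:240,340:440],None,fx=8,fy=8,interpolation=cv2.INTER_CUBIC)[:560,:800]
cv2.imwrite("pics/rack.png",a)
b=cv2.resize(t[90:215,140:250],None,fx=4.8,fy=4.8,interpolation=cv2.INTER_CUBIC)
cv2.imwrite("pics/jig.png",b)
E
```

```text
(no output)
```

View pics/rack.png

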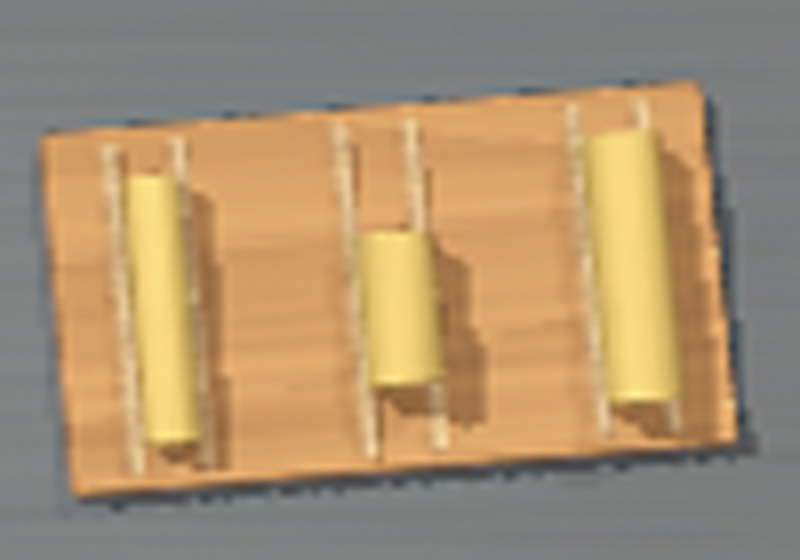

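View pics/jig.png

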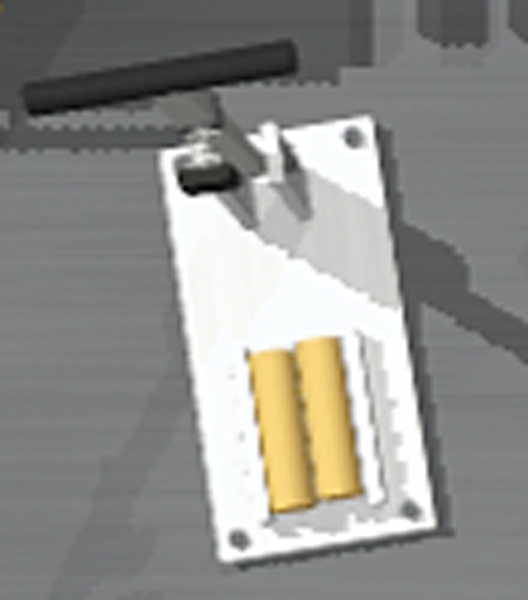

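Candidates in the top picture: (361,209) is long but thin, about 6.5 px wide. (390,209) is thick but short. (419,204) is thick, about 9.4 px, and as long as the jig's bars, so it is the bar to load. The crop confirms this (bar at crop (632,268)). In the jig crop, the two bars are centred at about (280,430) and (329,418).

```bash
cat > h.py <<'E'
import numpy as np, cv2
from workcell import bot
def px2w(uv,z,info):
    "pixel(s) -> world points on plane height z"
    K,T=info["mtx"],info["extrinsics"]
    uv=np.atleast_2d(uv).astype(float); d=np.c_[(uv-K[:2,2])/K[[0,1],[0,1]],np.ones(len(uv))]@T[:3,:3].T
    return T[:3,3]+d*((z-T[2,3])/d[:,2])[:,None]
def w2px(P,info):
    T=np.linalg.inv(info["extrinsics"]); p=np.atleast_2d(P)@T[:3,:3].T+T[:3,3]
    p=p@info["mtx"].T; return p[:,:2]/p[:,2:]
from scipy.spatial.transform import Rotation as R
def tool_delta(target):
    "world target TCP -> shift in current tool axes"
    o=bot.get_obs(); M=R.from_euler('xyz',o["tcp_rot"],degrees=True).as_matrix()
    return M.T@(np.array(target)-o["ee_pos"])
E
python3 - <<'E'
from h import *
i=bot.camera_info("top")
c=lambda L,s,o:(np.array(L)+.5)/s-.5+o
rk=px2w(c([(42,135),(700,85),(738,442),(75,495)],8,(340,170)),.01,i)
print("rack c",rk.mean(0),"ydir yaw",[np.degrees(np.arctan2(*(a-b)[[1,0]])) for a,b in((rk[0],rk[1]),(rk[3],rk[2]),(rk[0],rk[3]),(rk[1],rk[2]))], np.linalg.norm(rk[0]-rk[1]),np.linalg.norm(rk[0]-rk[3]))
b=px2w(c([(584,133),(656,130),(680,400),(610,402)],8,(340,170)),.026,i);print("bar",b.mean(0),b)
jg=px2w(c([(160,150),(375,118),(437,530),(220,562)],4.8,(140,90)),.01,i)
print("jig",jg,[np.degrees(np.arctan2(*(a-b)[[1,0]])) for a,b in((jg[0],jg[1]),(jg[3],jg[2]),(jg[0],jg[3]),(jg[1],jg[2]))],np.linalg.norm(jg[0]-jg[1]),np.linalg.norm(jg[0]-jg[3]))
jb=px2w(c([(250,352),(340,335),(360,494),(272,512)],4.8,(140,90)),.03,i);print("jb",jb.mean(0),jb)
wi=bot.camera_info("wrist");print(wi)
E
```

```text
rack c [ 0.47695711 -0.27914076  0.01      ] ydir yaw [np.float64(94.17613496391627), np.float64(94.4246202314152), np.float64(4.470848828266682), np.float64(4.459014587735183)] 0.19928548899961332 0.10914175545346512
bar [ 0.48208736 -0.34851644  0.026     ] [[ 0.52189229 -0.33514099  0.026     ]
 [ 0.52271649 -0.35655511  0.026     ]
 [ 0.44213798 -0.36152768  0.026     ]
 [ 0.44160269 -0.34084199  0.026     ]]
jig [[0.68774657 0.24424889 0.01      ]
 [0.70389063 0.13416095 0.01      ]
 [0.49176571 0.1007582  0.01      ]
 [0.4759136  0.21014171 0.01      ]] [np.float64(98.34278843830883), np.float64(98.24602755003957), np.float64(9.146679965247598), np.float64(8.948734846982854)] 0.11126538413502564 0.21456119614609326
jb [0.54353373 0.1643887  0.03      ] [[0.57943249 0.19260349 0.03      ]
 [0.58784204 0.14765659 0.03      ]
 [0.50785275 0.1368092  0.03      ]
 [0.49900766 0.18048553 0.03      ]]
{'mtx': array([[316.20361441,   0.        , 277.91469135],
       [  0.        , 316.20361441, 212.93814354],
       [  0.        ,   0.        ,   1.        ]]), 'extrinsics': array([[ 0.25431033, -0.9239557 , -0.28571335,  0.21224919],
       [-0.96712058, -0.24357313, -0.07314315, -0.51224014],
       [-0.00201107,  0.29492032, -0.95551973,  0.37380622],
       [ 0.        ,  0.        ,  0.        ,  1.        ]])}
```

```bash
python3 -m pendant '0.038 -0.009 0.006 0 0.05; 0.076 -0.018 0.011 0 0.05; 0.113 -0.027 0.017 0 0.05; 0.151 -0.036 0.022 0 0.05; 0.189 -0.0455 0.028 0 0.05' 40
python3 -m pendant '0.038 -0.009 0.006 2 0.05; 0.076 -0.018 0.011 4 0.05; 0.113 -0.027 0.017 6 0.05; 0.151 -0.036 0.022 8 0.05; 0.189 -0.0455 0.028 10.2 0.05'
python3 -m pendant '0 0 0 0 0.05; 0 0 0 0 0.05; 0 0 0 0 0.05'
python3 - <<'E'
from h import *
o=bot.get_obs();im=bot.camera("wrist");i=bot.camera_info("wrist");print(o["ee_pos"],o["tcp_rot"],o["opening"])
np.save("w1.npy",i["extrinsics"])
for z,c in((.034,(0,0,255)),):
    u=np.radians(4.45);ex=np.array([np.cos(u),np.sin(u)]);ey=np.array([-ex[1],ex[0]])
    for a in(-.04,.04):
        for b in(-.012,.012):
            p=np.r_[np.array([.4824,-.349])+a*ex+b*ey,.022];print(w2px(p,i).round(1))
cv2.imwrite("pics/w1.png",im)
E
```

```text
time: 0.52
ee_pos: [0.3122, -0.4388, 0.2278]
tcp_rot: [-180.0, 0.0, 14.7]
wrist_force: [-0.2, -0.8, 0.1]
opening: 0.0501
grasp_force: 0.0
time: 0.93
ee_pos: [0.4836, -0.3466, 0.1998]
tcp_rot: [-180.0, 0.0, 4.4]
wrist_force: [-0.1, -0.4, 0.5]
opening: 0.0497
grasp_force: 0.0
time: 1.18
ee_pos: [0.4819, -0.3478, 0.1999]
tcp_rot: [-180.0, 0.1, 4.6]
wrist_force: [-1.8, 0.2, -0.3]
opening: 0.0501
grasp_force: 0.0
[ 0.48193452 -0.34783888  0.19993253] [-1.79975597e+02  5.22529132e-02  4.57177509e+00] 0.05014694580120455
[[291.4 234.5]]
[[267.4 234.5]]
[[292.6 153.9]]
[[266.7 153.8]]
```

View pics/w1.png

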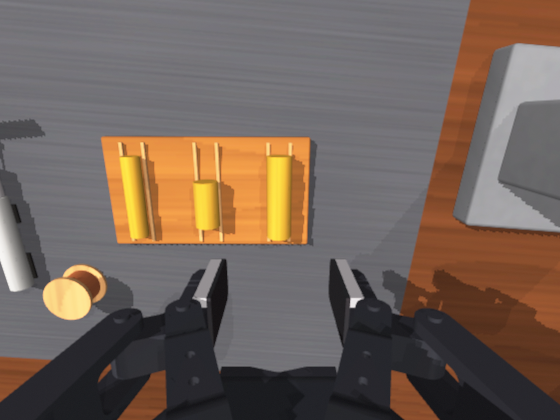

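The wrist view shows the bar at about (279,197), between columns 267 and 292, close to the predicted outline. I'll fit its silhouette before descending.

```bash
cat >> h.py <<'E'
def cyl(c,yaw,r=.012,l=.08):
    "points on the two end circles of a lying bar"
    t=np.linspace(0,2*np.pi,24); ex=np.array([np.cos(yaw),np.sin(yaw),0]); ey=np.array([-ex[1],ex[0],0])
    return np.vstack([np.array(c)+s*l/2*ex+r*(np.cos(t)[:,None]*ey+np.sin(t)[:,None]*[0,0,1]) for s in(-1,1)])
E
python3 - <<'E'
from h import *
im=cv2.imread("pics/w1.png");i=bot.camera_info("wrist")
h=cv2.cvtColor(im,cv2.COLOR_BGR2HSV)[140:255,250:310]
print(h[50,::6].tolist())
m=((h[...,0]>=22)&(h[...,0]<=34)&(h[...,1]>120)).astype(np.uint8)
n,l,s,_=cv2.connectedComponentsWithStats(m);k=1+s[1:,4].argmax();m=(l==k)
r=np.where(m.sum(1)>8)[0]+140;print("rows",r.min(),r.max(),"cols at rows",[(q,np.where(m[q-140])[0][[0,-1]]+250) for q in(165,195,225)])
for d in(-.003,0,.003):
    p=w2px(cyl((.4824+d,-.349,.022),np.radians(4.5)),i);print(d,p.min(0).round(1),p.max(0).round(1))
E
```

```text
[[15, 179, 239], [15, 178, 239], [14, 180, 229], [21, 194, 240], [26, 184, 254], [25, 186, 252], [20, 195, 227], [13, 180, 164], [13, 180, 170], [13, 179, 179]]
rows 158 239 cols at rows [(165, array([269, 285])), (195, array([269, 284])), (225, array([268, 282]))]
-0.003 [266.4 155.5] [292.2 241.9]
0 [266.7 152.4] [292.5 239. ]
0.003 [266.9 149.3] [292.8 236.1]
```

```bash
python3 -m pendant '-0.002 0.001 0.035 0 0.05; -0.002 0.001 0.07 0 0.05; -0.002 0.001 0.1 0 0.05; -0.002 0.001 0.125 0 0.05; -0.002 0.001 0.14 0 0.05'
python3 -m pendant '0 0 0.007 0 0.05; 0 0 0.014 0 0.05; 0 0 0.02 0 0.05; 0 0 0.02 0 0.05; 0 0 0.02 0 0.05'
python3 -m pendant '0 0 0 0 0.02; 0 0 0 0 0.02; 0 0 0 0 0.02; 0 0 0 0 0.02; 0 0 0 0 0.02' 50
python3 -m pendant '0 0 0 0 0.02; 0 0 0 0 0.02; 0 0 0 0 0.02'
```

```text
time: 1.65
ee_pos: [0.4779, -0.3495, 0.0575]
tcp_rot: [-179.9, 0.1, 4.4]
wrist_force: [-1.2, 0.5, -0.0]
opening: 0.0501
grasp_force: 0.0
time: 2.07
ee_pos: [0.4804, -0.3495, 0.0411]
tcp_rot: [180.0, -0.0, 4.5]
wrist_force: [0.0, 0.3, -0.4]
opening: 0.0499
grasp_force: 0.0
time: 2.48
ee_pos: [0.4807, -0.3494, 0.0414]
tcp_rot: [179.9, -0.1, 4.5]
wrist_force: [-0.9, 0.3, 6.5]
opening: 0.0219
grasp_force: 49.2
time: 2.73
ee_pos: [0.4807, -0.3495, 0.0414]
tcp_rot: [179.9, -0.1, 4.5]
wrist_force: [-1.6, -0.5, 7.1]
opening: 0.0219
grasp_force: 49.2
```

```bash
python3 -m pendant '0 0 0 0 0.04; 0 0 0 0 0.04; 0 0 0 0 0.04; 0 0 0.002 0 0.04; 0 0 0.002 0 0.04'
python3 -m pendant '0 0 0.001 0 0.04; 0 0 0.002 0 0.04; 0 0 0.002 0 0.04;  0 0 0.002 0 0.04'
python3 -m pendant '0 0 0 0 0.02; 0 0 0 0 0.02; 0 0 0 0 0.02; 0 0 0 0 0.02; 0 0 0 0 0.02' 50
python3 - <<'E'
from h import *
o=bot.get_obs();im=bot.camera("wrist");print(o["ee_pos"],o["wrist_force"],o["opening"])
cv2.imwrite("pics/w2.png",cv2.resize(im[150:420,140:420],None,fx=2.2,fy=2.2,interpolation=cv2.INTER_CUBIC))
E
```

```text
time: 3.15
ee_pos: [0.4801, -0.3489, 0.0377]
tcp_rot: [-180.0, 0.0, 4.5]
wrist_force: [-1.1, 1.0, -0.4]
opening: 0.0401
grasp_force: 0.0
time: 3.48
ee_pos: [0.4802, -0.349, 0.0362]
tcp_rot: [-180.0, 0.0, 4.5]
wrist_force: [0.6, -0.2, -0.4]
opening: 0.0395
grasp_force: 0.0
time: 3.9
ee_pos: [0.4803, -0.3485, 0.0365]
tcp_rot: [-179.9, -0.0, 4.5]
wrist_force: [-0.6, 5.6, 4.6]
opening: 0.0223
grasp_force: 49.4
[ 0.48026208 -0.3485416   0.03654468] [-0.58290883  5.6010528   4.61837732] 0.02228900411310915
```

View pics/w2.png

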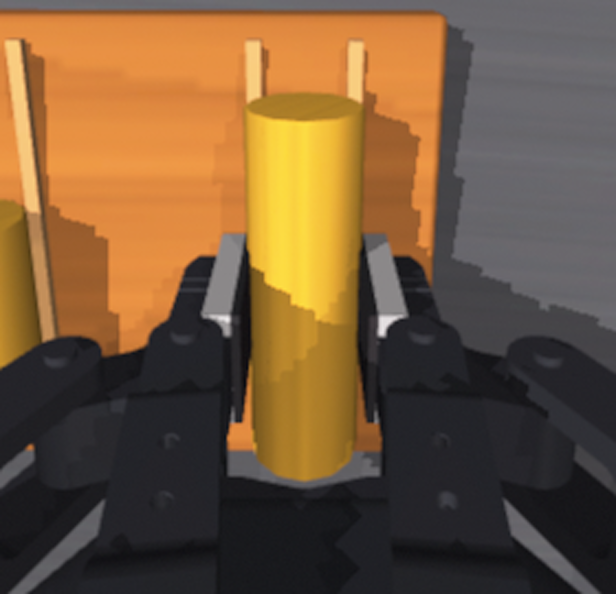

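The bar is held centrally, but the tips are too low to clear the bars in the jig. I'll regrasp about 3.5 mm higher and lift.

```bash
python3 -m pendant '0 0 0 0 0.04; 0 0 0 0 0.04; 0 0 -0.0035 0 0.04; 0 0 -0.0035 0 0.04; 0 0 -0.0035 0 0.04' 
python3 -m pendant '0 0 0 0 0.02; 0 0 0 0 0.02; 0 0 0 0 0.02; 0 0 0 0 0.02; 0 0 0 0 0.02' 60
python3 -m pendant '0 0 -0.005 0 0.02; 0 0 -0.01 0 0.02; 0 0 -0.02 0 0.02; 0 0 -0.02 0 0.02; 0 0 -0.02 0 0.02' 60
python3 - <<'E'
from h import *
o=bot.get_obs();im=bot.camera("wrist");i=bot.camera_info("wrist");print(o["ee_pos"],o["wrist_force"],o["opening"],o["grasp_force"])
cv2.imwrite("pics/w3.png",im)
h=cv2.cvtColor(im,cv2.COLOR_BGR2HSV)
x,y,z=o["ee_pos"]
for dz in (.018,):
  for d in(-.003,0,.003):
    p=w2px(cyl((x+d,y,z-dz),np.radians(4.5)),i);print(d,p.min(0).round(1),p.max(0).round(1))
E
```

```text
time: 4.37
ee_pos: [0.4804, -0.3494, 0.0401]
tcp_rot: [180.0, -0.0, 4.5]
wrist_force: [0.1, 1.2, -0.1]
opening: 0.0398
grasp_force: 0.0
time: 4.78
ee_pos: [0.4803, -0.3493, 0.0401]
tcp_rot: [180.0, -0.0, 4.5]
wrist_force: [-1.3, -1.4, 4.4]
opening: 0.022
grasp_force: 59.0
time: 5.2
ee_pos: [0.4806, -0.3493, 0.0606]
tcp_rot: [180.0, -0.1, 4.5]
wrist_force: [-0.0, 0.1, -3.9]
opening: 0.022
grasp_force: 59.0
[ 0.48064858 -0.34931022  0.06055646] [-0.00497273  0.1169093  -3.89695138] 0.021974308086399 58.993706703186035
-0.003 [252.4 197.6] [306.4 370.4]
0 [252.8 191.6] [307.1 365.4]
0.003 [253.2 185.4] [307.8 360.3]
```

View pics/w3.png

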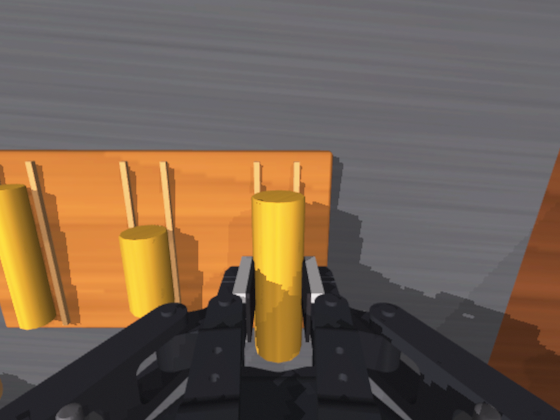

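The bar is lifted and held level, spanning rows 192 to 360 and centred at column 279. Next I'll carry it over and make the half turn beside the jig.

```bash
python3 -m pendant '0 0 -0.03 0 0.02; 0 0 -0.06 0 0.02; 0 -0.02 -0.09 0 0.02; 0 -0.05 -0.115 0 0.02; 0.006 -0.085 -0.13 0 0.02'
python3 -m pendant '0 -0.036 -0.01 0 0.02; 0.006 -0.072 -0.01 0 0.02; 0.009 -0.108 -0.01 0 0.02; 0.012 -0.144 -0.01 0 0.02; 0.015 -0.18 -0.01 0 0.02'
python3 -m pendant '0 -0.036 0 0 0.02; 0.003 -0.072 0 0 0.02; 0.006 -0.108 0 0 0.02; 0.009 -0.144 0 0 0.02; 0.0115 -0.18 0 0 0.02'
python3 -m pendant '0 -0.025 0 -7 0.02; 0 -0.045 0 -14 0.02; 0 -0.057 0 -21 0.02; 0 -0.057 0 -28 0.02; 0 -0.057 0 -35 0.02'
python3 -m pendant '0 0 0 -7 0.02; 0 0 0 -14 0.02; 0 0 0 -21 0.02; 0 0 0 -28 0.02; 0 0 0 -35 0.02'
python3 -m pendant '0 0 0 -7 0.02; 0 0 0 -14 0.02; 0 0 0 -21 0.02; 0 0 0 -28 0.02; 0 0 0 -35 0.02'
python3 -m pendant '0 0 0 -7 0.02; 0 0 0 -14 0.02; 0 0 0 -21 0.02; 0 0 0 -28 0.02; 0 0 0 -35 0.02'
python3 -m pendant '0 0 0 -7 0.02; 0 0 0 -14 0.02; 0 0 0 -21 0.02; 0 0 0 -28 0.02; 0 0 0 -35 0.02'
python3 -m pendant '0 0 0 -5 0.02; 0 0 0 -9.3 0.02; 0 0 0 -9.3 0.02; 0 0 0 -9.3 0.02; 0 0 0 -9.3 0.02'
python3 - <<'E'
from h import *
o=bot.get_obs();im=bot.camera("wrist");i=bot.camera_info("wrist");print(o["ee_pos"],o["tcp_rot"],o["q"].round(0),o["wrist_force"],o["opening"])
np.save("w4.npy",i["extrinsics"])
cv2.imwrite("pics/w4.png",im)
u=np.radians(8.8);ex=np.array([np.cos(u),np.sin(u),0]);ey=np.array([-ex[1],ex[0],0]);O=np.array([.543,.165,0])
for P in [(-.06,.055,.01),(-.06,-.055,.01),(-.04,0,.022),(.04,0,.022),(-.04,.024,.022),(-.04,-.024,.022)]:
    print(P,w2px(O+P[0]*ex+P[1]*ey+[0,0,P[2]],i).round(1))
E
```

```text
time: 5.67
ee_pos: [0.4793, -0.2642, 0.1924]
tcp_rot: [179.9, -0.1, 4.4]
wrist_force: [1.1, -0.3, -3.4]
opening: 0.0219
grasp_force: 59.8
time: 6.08
ee_pos: [0.4799, -0.0816, 0.1996]
tcp_rot: [-180.0, 0.0, 4.5]
wrist_force: [1.1, -0.4, -3.6]
opening: 0.0218
grasp_force: 59.8
time: 6.5
ee_pos: [0.4807, 0.0642, 0.1996]
tcp_rot: [-178.7, 0.0, 7.0]
wrist_force: [-0.8, -0.4, -4.1]
opening: 0.0217
grasp_force: 59.9
time: 6.92
ee_pos: [0.4745, 0.1185, 0.2006]
tcp_rot: [-179.0, -0.6, 42.1]
wrist_force: [-0.5, -0.2, -3.1]
opening: 0.0216
grasp_force: 60.0
time: 7.33
ee_pos: [0.4746, 0.1176, 0.2006]
tcp_rot: [-179.5, -1.1, 77.0]
wrist_force: [0.6, -0.9, -3.3]
opening: 0.0215
grasp_force: 60.0
time: 7.75
ee_pos: [0.4747, 0.1176, 0.2006]
tcp_rot: [179.7, -1.2, 112.0]
wrist_force: [0.2, -0.9, -4.4]
opening: 0.0219
grasp_force: 60.0
time: 8.17
ee_pos: [0.4747, 0.1176, 0.2006]
tcp_rot: [179.1, -0.8, 147.0]
wrist_force: [0.2, 0.3, -3.0]
opening: 0.0216
grasp_force: 60.0
time: 8.58
ee_pos: [0.4747, 0.1176, 0.2006]
tcp_rot: [178.8, -0.1, -178.0]
wrist_force: [1.1, 0.3, -3.8]
opening: 0.0218
grasp_force: 60.0
time: 9.0
ee_pos: [0.4746, 0.1178, 0.2008]
tcp_rot: [178.8, 0.0, -169.2]
wrist_force: [0.0, 0.3, -4.3]
opening: 0.022
grasp_force: 60.0
[0.47457816 0.11784755 0.20081733] [ 1.78801029e+02  4.72327845e-02 -1.69181030e+02] [13. -4. -5. 89.  1.  2.] [ 0.04265018  0.32023625 -4.27557748] 0.021974184327269143
(-0.06, 0.055, 0.01) [[361.3 210.6]]
(-0.06, -0.055, 0.01) [[253.9 207.5]]
(-0.04, 0, 0.022) [[308.  231.5]]
(0.04, 0, 0.022) [[303.2 301.2]]
(-0.04, 0.024, 0.022) [[331.7 232.2]]
(-0.04, -0.024, 0.022) [[284.1 230.9]]
```

View pics/w4.png

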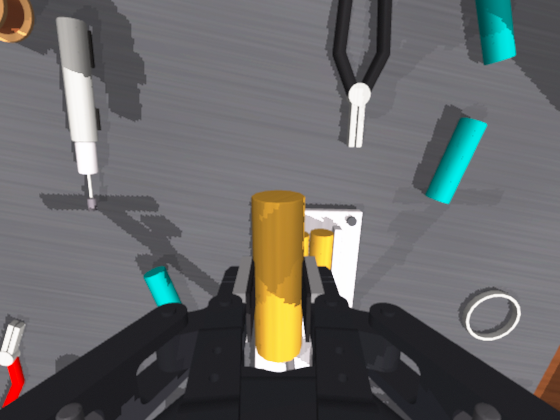

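The wrist view shows the jig's base corner at (361,211) and the end of a jig bar at (322,232). Both match the predicted pixels to within about 1 px, so the jig pose is good. Next I'll work out the shift to just above the saddle.

```bash
python3 - <<'E'
from h import *
print(tool_delta([.543,.165,.10]),tool_delta([.543,.165,.0605]))
E
```

```text
[-0.075976    0.03122369  0.10160656] [-0.07593899  0.03039616  0.14109787]
```

```bash
python3 -m pendant '-0.02 0.008 0.01 2 0.02; -0.04 0.016 0.03 2 0.02; -0.058 0.024 0.05 2 0.02; -0.076 0.031 0.075 2 0.02; -0.076 0.031 0.1 2 0.02'
python3 -m pendant '0 0 0 0 0.02; 0 0 0 0 0.02; 0 0 0 0 0.02; 0 0 0 0 0.02'
python3 - <<'E'
from h import *
print(tool_delta([.543,.165,.0605]),bot.get_obs()["tcp_rot"])
E
```

```text
time: 9.47
ee_pos: [0.5453, 0.1667, 0.1006]
tcp_rot: [178.8, 0.1, -171.1]
wrist_force: [-0.3, -0.6, -3.5]
opening: 0.0217
grasp_force: 60.0
time: 9.8
ee_pos: [0.5436, 0.1651, 0.104]
tcp_rot: [178.8, 0.2, -171.0]
wrist_force: [-0.1, -0.6, -3.5]
opening: 0.0215
grasp_force: 59.9
[ 0.00073477 -0.00092945  0.04352913] [ 178.77763251    0.19283671 -171.04033463]
```

```bash
python3 -m pendant '0.0007 -0.0009 0.012 0 0.02; 0.0007 -0.0009 0.024 0 0.02; 0.0007 -0.0009 0.033 0 0.02; 0.0007 -0.0009 0.037 0 0.02; 0.0007 -0.0009 0.037 0 0.02'
python3 -m pendant '0 0 0.001 0 0.02; 0 0 0.002 0 0.02; 0 0 0.003 0 0.02; 0 0 0.003 0 0.02; 0 0 0.003 0 0.02'
```

```text
time: 10.22
ee_pos: [0.5413, 0.1646, 0.0629]
tcp_rot: [178.8, -0.1, -171.0]
wrist_force: [0.3, 0.1, -3.7]
opening: 0.0215
grasp_force: 59.9
time: 10.63
ee_pos: [0.5424, 0.165, 0.062]
tcp_rot: [178.8, 0.0, -171.0]
wrist_force: [-0.2, 0.6, -3.5]
opening: 0.0213
grasp_force: 59.9
```

```bash
python3 -m pendant '0 0 0.0007 0 0.02; 0 0 0.0015 0 0.02; 0 0 0.0015 0 0.02; 0 0 0.0015 0 0.02'
python3 -m pendant '0 0 0.0005 0 0.02; 0 0 0.001 0 0.02; 0 0 0.001 0 0.02; 0 0 0.001 0 0.02'
```

```text
time: 10.97
ee_pos: [0.5425, 0.1653, 0.0608]
tcp_rot: [178.8, 0.1, -171.0]
wrist_force: [-0.9, 1.2, 3.8]
opening: 0.0221
grasp_force: 60.8
time: 11.3
ee_pos: [0.5425, 0.1654, 0.0607]
tcp_rot: [178.8, 0.1, -171.0]
wrist_force: [-4.9, 1.3, 11.3]
opening: 0.0211
grasp_force: 61.7
```

```bash
python3 -m pendant '0 0 -0.001 0 0.02; 0 0 -0.001 0 0.024; 0 0 -0.001 0 0.028; 0 0 -0.001 0 0.034; 0 0 -0.001 0 0.05'
python3 -m pendant '0 0 0 0 0.05; 0 0 0 0 0.05; 0 0 -0.01 0 0.05; 0 0 -0.03 0 0.05; 0 0 -0.06 0 0.05'
python3 - <<'E'
from h import *
t=bot.camera("wrist");i=bot.camera_info("wrist");s=bot.camera("scene")
cv2.imwrite("pics/w5.png",t);a=cv2.resize(s[215:325,310:450],(560,440),interpolation=cv2.INTER_CUBIC);cv2.imwrite("pics/s5.png",a)
u=np.radians(8.9);p=w2px(cyl((.543,.165,.0425),u),i);print(p.min(0),p.max(0))
E
```

```text
time: 11.72
ee_pos: [0.5423, 0.1649, 0.0601]
tcp_rot: [178.8, 0.0, -171.0]
wrist_force: [-0.4, -0.0, 0.1]
opening: 0.0446
grasp_force: 0.0
time: 12.13
ee_pos: [0.5412, 0.1634, 0.1191]
tcp_rot: [178.8, -0.2, -171.0]
wrist_force: [0.6, 1.3, -0.1]
opening: 0.0499
grasp_force: 0.0
[257.0694538  167.97591769] [294.24765529 290.31246019]
```

View pics/w5.png

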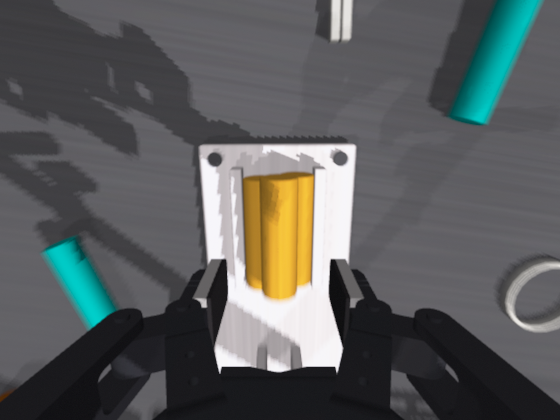

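The bar rests in the groove on top of the two, spanning rows 175 to 298 and centred at column 279, with the lower bars either side. The arm was still moving, so I'll take a settled picture and measure flushness numerically.

```bash
python3 -m pendant '0 0 0 0 0.05; 0 0 0 0 0.05; 0 0 0 0 0.05; 0 0 0 0 0.05'
python3 - <<'E'
from h import *
t=bot.camera("wrist");i=bot.camera_info("wrist");cv2.imwrite("pics/w6.png",t)
h=cv2.cvtColor(t,cv2.COLOR_BGR2HSV);m=((h[...,0]>=12)&(h[...,0]<=34)&(h[...,1]>120)&(h[...,2]>60))
m[:, :230]=0;m[:,330:]=0;m[:150]=0;m[320:]=0
for c in range(244,318,4):
    r=np.where(m[:,c])[0];print(c,(r.min(),r.max()) if len(r) else None,end=' ')
u=np.radians(8.9);ex=np.array([np.cos(u),np.sin(u),0]);ey=np.array([-ex[1],ex[0],0]);O=np.array([.543,.165,0])
for n,y,z in(("top",0,.0425),("L",.012,.022),("R",-.012,.022)):
    p=w2px(cyl(O+y*ey+[0,0,z],u),i);print("\n",n,p.min(0).round(1),p.max(0).round(1))
E
```

```text
time: 12.57
ee_pos: [0.542, 0.1636, 0.1193]
tcp_rot: [178.8, -0.1, -171.0]
wrist_force: [-0.7, 1.3, 0.2]
opening: 0.0499
grasp_force: 0.0
244 (np.int64(176), np.int64(218)) 248 (np.int64(174), np.int64(280)) 252 (np.int64(174), np.int64(284)) 256 (np.int64(174), np.int64(285)) 260 (np.int64(173), np.int64(286)) 264 (np.int64(173), np.int64(291)) 268 (np.int64(173), np.int64(294)) 272 (np.int64(172), np.int64(295)) 276 (np.int64(172), np.int64(296)) 280 (np.int64(172), np.int64(296)) 284 (np.int64(171), np.int64(295)) 288 (np.int64(170), np.int64(295)) 292 (np.int64(170), np.int64(293)) 296 (np.int64(170), np.int64(283)) 300 (np.int64(170), np.int64(282)) 304 (np.int64(170), np.int64(281)) 308 (np.int64(171), np.int64(279)) 312 (np.int64(172), np.int64(207)) 316 None 
 top [256.9 173.5] [295.3 299.9]

 L [275.8 168.5] [310.6 284. ]

 R [240.5 168.6] [275.6 284.3]
```

The top bar's ends are within about 2 mm of flush. Now I'll retreat, turn for the handle, and recheck the handle position from the earlier top view.

```bash
python3 -m pendant '0.005 0 -0.04 0 0.05; 0.02 0 -0.08 0 0.05; 0.035 0 -0.118 0 0.05; 0.05 0 -0.156 0 0.05; 0.065 0 -0.19 0 0.05'
python3 -m pendant '0 0 -0.02 -7 0.05; 0 0 -0.03 -14 0.05; 0 0 -0.035 -21 0.05; 0 0 -0.035 -28 0.05; 0 0 -0.035 -35 0.05'
python3 -m pendant '0 0 0 -7 0.05; 0 0 0 -14 0.05; 0 0 0 -21 0.05; 0 0 0 -28 0.05; 0 0 0 -35 0.05'
python3 -m pendant '0 0 0 -7 0.05; 0 0 0 -14 0.05; 0 0 0 -20 0.05; 0 0 0 -20 0.05; 0 0 0 -20 0.05'
python3 - <<'E'
from h import *
it=bot.camera_info("top");s=bot.camera_info("scene")
print("handle top ends", px2w((np.array([(22,98),(298,56)])+.5)/4.8-.5+(140,90),.2725,it))
u=np.radians(8.85);ex=np.array([np.cos(u),np.sin(u),0]);ey=np.array([-ex[1],ex[0],0]);O=np.array([.543,.165,0])
H=O+.1062*ex+[0,0,.2725];print(H,"px top",w2px(H,it),"scene ends",w2px([H+.055*ey,H-.055*ey],s).round(1))
print(tool_delta(H-.03*ey+[0,0,.0675]),bot.get_obs()["tcp_rot"],bot.get_obs()["ee_pos"])
im=bot.camera("wrist");i=bot.camera_info("wrist");print("wrist ends",w2px([H+.055*ey,H-.055*ey],i).round(1))
cv2.imwrite("pics/w7.png",im)
E
```

```text
time: 13.03
ee_pos: [0.4778, 0.1494, 0.3122]
tcp_rot: [178.8, 0.0, -171.0]
wrist_force: [0.0, -0.1, 0.3]
opening: 0.0497
grasp_force: 0.0
time: 13.45
ee_pos: [0.479, 0.1489, 0.3452]
tcp_rot: [179.0, 0.7, -135.7]
wrist_force: [-0.6, -0.4, -0.8]
opening: 0.0499
grasp_force: 0.0
time: 13.87
ee_pos: [0.4788, 0.1489, 0.3447]
tcp_rot: [179.6, 1.1, -100.7]
wrist_force: [-0.2, -0.0, 0.6]
opening: 0.0498
grasp_force: 0.0
time: 14.28
ee_pos: [0.4789, 0.1489, 0.3448]
tcp_rot: [180.0, 1.2, -81.2]
wrist_force: [0.5, 0.5, 0.5]
opening: 0.05
grasp_force: 0.0
handle top ends [[0.64110654 0.23847814 0.2725    ]
 [0.65782193 0.1271374  0.2725    ]]
[0.64793564 0.18133868 0.2725    ] px top [[173.6839241 106.413551 ]] scene ends [[408.5 235. ]
 [360.  238.4]]
[ 0.02393199 -0.17208022  0.00426064] [179.98726128   1.19635643 -81.19196364] [0.47885113 0.1489022  0.34479764]
wrist ends [[ 33.4 314.6]
 [-11.7 157.8]]
```

The handle's predicted pixel (173.7,106.4) matches the observed (173,106). I'll hover over the handle, descend and grip it.

```bash
python3 -m pendant '0.005 -0.035 0.001 0 0.05; 0.01 -0.07 0.002 0 0.05; 0.015 -0.105 0.003 0 0.05; 0.02 -0.14 0.004 0 0.05; 0.024 -0.173 0.004 0 0.05'
python3 -m pendant '0 0 0 0 0.05; 0 0 0 0 0.05; 0 0 0 0 0.05'
python3 - <<'E'
from h import *
u=np.radians(8.85);ex=np.array([np.cos(u),np.sin(u),0]);ey=np.array([-ex[1],ex[0],0]);O=np.array([.543,.165,0])
H=O+.1062*ex+[0,0,.2725]
o=bot.get_obs();print(o["ee_pos"],o["tcp_rot"],o["q"].round(0),tool_delta(H-.03*ey+[.001,.001,.006]))
im=bot.camera("wrist");i=bot.camera_info("wrist");print("wrist ends",w2px([H+.055*ey,H-.055*ey],i).round(1))
cv2.imwrite("pics/w8.png",im)
E
```

```text
time: 14.75
ee_pos: [0.655, 0.1521, 0.3401]
tcp_rot: [-180.0, 1.2, -81.2]
wrist_force: [0.7, 0.7, 1.0]
opening: 0.0496
grasp_force: 0.0
time: 15.0
ee_pos: [0.6534, 0.1524, 0.3399]
tcp_rot: [179.9, 1.2, -81.1]
wrist_force: [-0.6, -0.4, 1.2]
opening: 0.0498
grasp_force: 0.0
[0.65335201 0.15235816 0.33992282] [179.93064568   1.19786051 -81.11435392] [ 13.  28.  48. 110.   1. -86.] [ 0.00098123 -0.00032318  0.06141538]
wrist ends [[277.9 344.9]
 [278.2 197. ]]
```

```bash
python3 -m pendant '0.001 0 0.02 0 0.05; 0.001 0 0.04 0 0.05; 0.001 0 0.055 0 0.05; 0.001 0 0.0615 0 0.05; 0.001 0 0.0615 0 0.05'
python3 -m pendant '0 0 0 0 0.005; 0 0 0 0 0.005; 0 0 0 0 0.005; 0 0 0 0 0.005; 0 0 0 0 0.005' 50
python3 -m pendant '0 0 0 0 0.005; 0 0 0 0 0.005'
```

```text
time: 15.47
ee_pos: [0.6518, 0.1526, 0.2798]
tcp_rot: [-180.0, 1.2, -81.0]
wrist_force: [-1.0, 0.5, 0.3]
opening: 0.05
grasp_force: 0.0
time: 15.88
ee_pos: [0.6538, 0.1527, 0.281]
tcp_rot: [-179.8, 1.2, -81.0]
wrist_force: [0.1, 0.3, 5.8]
opening: 0.0122
grasp_force: 48.9
time: 16.05
ee_pos: [0.6538, 0.1527, 0.281]
tcp_rot: [-179.8, 1.2, -81.0]
wrist_force: [-0.7, 0.1, 6.2]
opening: 0.0125
grasp_force: 48.9
```

The handle is gripped (opening 12.5 mm against its 14 mm diameter). I'll follow the arc in stages and watch the force.

```bash
python3 -m pendant '0 0.0145 0.0016 0 0.005; 0 0.0289 0.0042 0 0.005; 0 0.0431 0.008 0 0.005; 0 0.0569 0.0128 0 0.005; 0.0004 0.0703 0.0186 0 0.005'
python3 -m pendant '0 0 0 0 0.005'
```

```text
time: 16.47
ee_pos: [0.5844, 0.1415, 0.2619]
tcp_rot: [-179.8, 1.2, -81.0]
wrist_force: [4.6, 0.2, -0.1]
opening: 0.0124
grasp_force: 50.5
time: 16.55
ee_pos: [0.5829, 0.1412, 0.2615]
tcp_rot: [-179.9, 1.2, -81.0]
wrist_force: [-1.0, -1.7, 4.0]
opening: 0.0119
grasp_force: 50.6
```

```bash
python3 -m pendant '0 0.0129 0.0068 0 0.005; 0.0003 0.0253 0.0145 0 0.005; 0.0005 0.0371 0.0232 0 0.005; 0.0007 0.0482 0.0327 0 0.005; 0.0009 0.0586 0.043 0 0.005'
python3 -m pendant '0.0002 0.0095 0.0111 0 0.005; 0.0005 0.0182 0.0228 0 0.005; 0.0007 0.026 0.0352 0 0.005; 0.001 0.0329 0.0481 0 0.005; 0.0013 0.0388 0.0615 0 0.005' 60
python3 -m pendant '0 0 0 0 0.005'
python3 - <<'E'
from h import *
u=np.radians(8.85);ex=np.array([np.cos(u),np.sin(u),0])
o=bot.get_obs();d=o["ee_pos"]-[.6538,.1527,.281];print("moved back",-d@ex,"down",-d[2],"expect .1677 .1231",o["wrist_force"])
E
```

```text
time: 16.97
ee_pos: [0.5272, 0.1322, 0.2185]
tcp_rot: [-179.8, 1.2, -81.0]
wrist_force: [4.0, -1.7, 0.4]
opening: 0.0125
grasp_force: 51.7
time: 17.38
ee_pos: [0.4891, 0.1262, 0.157]
tcp_rot: [-179.8, 1.1, -81.0]
wrist_force: [4.6, -2.8, 3.5]
opening: 0.0122
grasp_force: 61.1
time: 17.47
ee_pos: [0.4884, 0.1261, 0.1551]
tcp_rot: [-179.9, 1.1, -81.0]
wrist_force: [3.0, -3.5, 3.0]
opening: 0.0123
grasp_force: 61.1
moved back 0.16756170709924403 down 0.12589870378757814 expect .1677 .1231 [ 2.97924501 -3.47800793  3.02519032]
```

```bash
python3 -m pendant '0.0003 0.0048 0.0138 0 0.005; 0.0006 0.0086 0.0279 0 0.005; 0.0009 0.0113 0.0423 0 0.005; 0.0012 0.013 0.0568 0 0.005; 0.0012 0.013 0.0568 0 0.005' 70
python3 -m pendant '0 0 0 0 0.005; 0 0 0 0 0.005'
python3 - <<'E'
from h import *
u=np.radians(8.85);ex=np.array([np.cos(u),np.sin(u),0]);ey=np.array([-ex[1],ex[0],0]);O=np.array([.543,.165,0])
o=bot.get_obs();d=o["ee_pos"]-[.6538,.1527,.281];print("moved back",-d@ex,"down",-d[2],"expect .1807 .1799",o["wrist_force"])
np.set_printoptions(precision=1)
s=bot.camera("scene");i=bot.camera_info("scene")
for th in(0,.05,.1,.15): 
  c=O+(.12-.195*np.cos(th))*ex+[0,0,.078+.195*np.sin(th)]; print(th,w2px([c+.055*ey,c-.055*ey],i).tolist())
cv2.imwrite("pics/s7.png",s)
E
```

```text
time: 17.88
ee_pos: [0.4757, 0.124, 0.098]
tcp_rot: [180.0, 1.1, -81.0]
wrist_force: [3.0, -2.7, 1.7]
opening: 0.0117
grasp_force: 71.9
time: 18.05
ee_pos: [0.4758, 0.1241, 0.0999]
tcp_rot: [-180.0, 1.2, -81.0]
wrist_force: [1.3, -4.9, 1.6]
opening: 0.0119
grasp_force: 71.9
moved back 0.18025104865497307 down 0.18105223139725102 expect .1807 .1799 [ 1.25792373 -4.89206372  1.61129582]
0 [[377.9685080440407, 231.21474722481713], [339.160606777239, 233.84712872594574]]
0.05 [[378.4886568290143, 228.98809460940183], [339.46625121798763, 231.6257851092741]]
0.1 [[379.05277075345134, 226.87314202931083], [339.8041183677509, 229.51731619065748]]
0.15 [[379.66059960012075, 224.87569328225845], [340.174165414967, 227.52753698513516]]
```

```bash
python3 -m pendant '0.0001 0.0003 0.004 0 0.005; 0.0002 0.0005 0.008 0 0.005; 0.0003 0.0005 0.012 0 0.005; 0.0003 0.0005 0.0145 0 0.005; 0.0003 0.0005 0.0145 0 0.005' 80
python3 -m pendant '0 0 0 0 0.005; 0 0 0 0 0.005; 0 0 0 0 0.005'
python3 - <<'E'
from h import *
s=bot.camera("scene");i=bot.camera_info("scene");w=bot.camera("wrist");iw=bot.camera_info("wrist")
a=cv2.resize(s[215:305,315:425],(550,450),interpolation=cv2.INTER_CUBIC)
cv2.imwrite("pics/s8.png",a);cv2.imwrite("pics/w9.png",w);cv2.imwrite("pics/s8full.png",s)
u=np.radians(8.85);ex=np.array([np.cos(u),np.sin(u),0]);ey=np.array([-ex[1],ex[0],0]);O=np.array([.543,.165,0])
print(bot.get_obs()["ee_pos"],bot.get_obs()["wrist_force"])
for th in(-.05,0,.05,.1):
  c=O+(.12-.195*np.cos(th))*ex+[0,0,.078+.195*np.sin(th)]
  print(th,((w2px([c+.055*ey,c-.055*ey],i)-(315,215))*5).round(0).tolist(),w2px([c+.055*ey,c+.02*ey],iw).round(1).tolist())
E
```

```text
time: 18.52
ee_pos: [0.4752, 0.124, 0.0857]
tcp_rot: [-179.9, 1.2, -81.0]
wrist_force: [-2.2, -6.5, 6.4]
opening: 0.012
grasp_force: 78.3
time: 18.77
ee_pos: [0.4752, 0.124, 0.0861]
tcp_rot: [-179.9, 1.2, -81.0]
wrist_force: [-3.3, -5.7, 7.1]
opening: 0.0121
grasp_force: 78.2
[0.47518024 0.12399679 0.0861402 ] [-3.54544792 -6.52613688  6.98550835]
-0.05 [[312.0, 93.0], [119.0, 106.0]] [[279.9, 410.3], [280.2, 360.6]]
0 [[315.0, 81.0], [121.0, 94.0]] [[280.5, 426.8], [280.8, 375.3]]
0.05 [[317.0, 70.0], [122.0, 83.0]] [[280.1, 445.2], [280.5, 391.9]]
0.1 [[320.0, 59.0], [124.0, 73.0]] [[278.7, 465.9], [279.0, 410.6]]
```

View pics/s8.png

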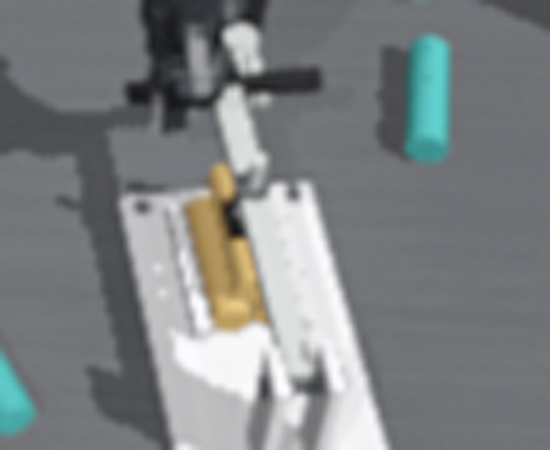

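The crop shows the handle from (128,92) to (320,79), on the predicted level line, with the black pad at (235,220) on the top bar. I'll check the bar ends numerically.

```bash
python3 - <<'E'
from h import *
i=bot.camera_info("scene")
u=np.radians(8.85);ex=np.array([np.cos(u),np.sin(u),0]);ey=np.array([-ex[1],ex[0],0]);O=np.array([.543,.165,0])
f=lambda p:((w2px(p,i)-(315,215))*5).round(0).tolist()
for n,y,z in(("top",0,.0425),("L",.012,.022),("R",-.012,.022)):
    print(n,"near(+x) centre/top, far centre/top",f([O+s*.04*ex+y*ey+[0,0,z+d] for s in(1,-1) for d in(0,.012)]))
print("pad",f([O+[0,0,.0545]]),"lever end/hinge",f([O+a*ex+[0,0,.084] for a in(-.07,.1,.12)]))
s=cv2.imread("pics/s8full.png");h=cv2.cvtColor(s,cv2.COLOR_BGR2HSV)
b=(h[...,0]>=12)&(h[...,0]<=34)&(h[...,1]>90)&(h[...,2]>60)
for r in range(245,284,2):
    c=np.where(b[r,340:380])[0]; print(r,(r-215)*5+2,((c[[0,-1]]+25)*5+2).tolist() if len(c) else None,len(c))
E
```

```text
top near(+x) centre/top, far centre/top [[252.0, 292.0], [255.0, 279.0], [223.0, 176.0], [225.0, 163.0]]
L near(+x) centre/top, far centre/top [[269.0, 313.0], [272.0, 300.0], [240.0, 197.0], [242.0, 184.0]]
R near(+x) centre/top, far centre/top [[226.0, 316.0], [228.0, 303.0], [198.0, 200.0], [200.0, 187.0]]
pad [[240.0, 219.0]] lever end/hinge [[221.0, 87.0], [287.0, 340.0], [295.0, 373.0]]
245 152 None 0
247 162 None 0
249 172 [212, 227] 4
251 182 [212, 232] 5
253 192 [217, 232] 4
255 202 [197, 227] 7
257 212 [187, 222] 8
259 222 [192, 227] 8
261 232 [197, 227] 7
263 242 [197, 242] 10
265 252 [197, 247] 11
267 262 [202, 247] 10
269 272 [207, 252] 10
271 282 [207, 252] 10
273 292 [207, 257] 11
275 302 [212, 257] 10
277 312 [217, 262] 10
279 322 [217, 242] 6
281 332 None 0
283 342 None 0
```

```bash
python3 -m pendant '0 0 0.0005 0 0.005; 0 0 0.0005 0 0.005; 0 0 0.0005 0 0.005; 0 0 0.0005 0 0.005; 0 0 0.0005 0 0.005'
python3 -m pendant '0 0 0 0 0.005; 0 0 0 0 0.005; 0 0 0 0 0.005; 0 0 0 0 0.005; 0 0 0 0 0.005'
python3 -c "
from workcell import bot
print(bot.job_done())"
```

```text
time: 19.28
ee_pos: [0.4752, 0.124, 0.0857]
tcp_rot: [-179.9, 1.1, -81.0]
wrist_force: [-3.6, -5.4, 6.9]
opening: 0.0118
grasp_force: 78.4
time: 19.7
ee_pos: [0.4752, 0.124, 0.0857]
tcp_rot: [-179.9, 1.1, -81.0]
wrist_force: [-2.4, -6.5, 7.2]
opening: 0.0119
grasp_force: 78.4
the job is handed in; nothing more can be done
None
```

I handed the job in at 19.7 s: the 24 × 80 mm bar lies in the groove on the other two with its ends within about 2 mm of flush, and the lever is held within about 0.01 rad of level with its pad on the bar; no verdict was returned.

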